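Test the bracket arms, load the sound one

TASK

One of the three bracket arms on the rail still has a good spring. With closed fingertips press each arm down at mid-span with about 8 N and hold it for half a second, going from the leftmost to the rightmost as the robot sees them and never pressing with more than 14 N; judge which arm gives least. Then lift the canister by its lid knob and set it gently upright on the middle of that arm's round pad, on no other arm, let go, and leave everything else where it is.

Things in the scene. Friction and masses are not known exactly. Their poses are not given: they have to be found in the camera images.
- bracket_left (a joint): downward deflection (rad) of the leftmost (at the +y end of the rail) bracket arm, left and right as the robot sees them: a rigid steel strip 36 mm wide, 6 mm thick, cantilevered towards the robot, turning on a sprung hinge at its root (rail's front face, 90 mm above the table). 0 is unloaded, level, on an upper stop; grows as it is pushed down, and the hidden spring pushes back harder the farther down
- bracket_left_mid (a point): mid-span point of the leftmost (at the +y end of the rail) arm, top face of the strip on its centre line, 93 mm above the table, 75 mm from the hinge; x axis along the arm towards the rail, z up. Starts to give at about 1 N here. Pressed here with 8 N the stiff arm yields 0.7 to 2 mm, the two slack ones 4 to 8 mm; which arm is stiff changes and does not show
- bracket_left_pad (a point): centre of the top face of the flat round pad (80 mm diameter, 6 mm thick) at the free end of the leftmost (at the +y end of the rail) arm, 150 mm from the hinge, 93 mm above the table; axes as for the mid-span point
- bracket_middle (a joint): downward deflection (rad) of the middle bracket arm, left and right as the robot sees them: a rigid steel strip 36 mm wide, 6 mm thick, cantilevered towards the robot, turning on a sprung hinge at its root (rail's front face, 90 mm above the table). 0 is unloaded, level, on an upper stop; grows as it is pushed down, and the hidden spring pushes back harder the farther down
- bracket_middle_mid (a point): mid-span point of the middle arm, top face of the strip on its centre line, 93 mm above the table, 75 mm from the hinge; x axis along the arm towards the rail, z up. Starts to give at about 1 N here. Pressed here with 8 N the stiff arm yields 0.7 to 2 mm, the two slack ones 4 to 8 mm; which arm is stiff changes and does not show
- bracket_middle_pad (a point): centre of the top face of the flat round pad (80 mm diameter, 6 mm thick) at the free end of the middle arm, 150 mm from the hinge, 93 mm above the table; axes as for the mid-span point
- bracket_right (a joint): downward deflection (rad) of the rightmost (at the -y end of the rail) bracket arm, left and right as the robot sees them: a rigid steel strip 36 mm wide, 6 mm thick, cantilevered towards the robot, turning on a sprung hinge at its root (rail's front face, 90 mm above the table). 0 is unloaded, level, on an upper stop; grows as it is pushed down, and the hidden spring pushes back harder the farther down
- bracket_right_mid (a point): mid-span point of the rightmost (at the -y end of the rail) arm, top face of the strip on its centre line, 93 mm above the table, 75 mm from the hinge; x axis along the arm towards the rail, z up. Starts to give at about 1 N here. Pressed here with 8 N the stiff arm yields 0.7 to 2 mm, the two slack ones 4 to 8 mm; which arm is stiff changes and does not show
- bracket_right_pad (a point): centre of the top face of the flat round pad (80 mm diameter, 6 mm thick) at the free end of the rightmost (at the -y end of the rail) arm, 150 mm from the hinge, 93 mm above the table; axes as for the mid-span point
- rail: aluminium bracket rail 380 mm long (its y), 40 mm deep, 100 mm high, fixed to the table; carries three look-alike arms that reach to its -x (towards the robot) at its y = +130, 0 and -130 mm, each over a black spring block 65 mm long. Origin: on the table under the middle of its front face. Nothing on it is higher than 105 mm.
- canister: lidded stainless canister, about 0.55 kg, 116 mm high overall: body 60 mm diameter to 80 mm height, flat lid 63 mm diameter to 90 mm, then a black cylindrical lid knob 24 mm diameter from 92 to 116 mm, lid fixed on (lift it by the knob). Origin: centre of its underside; z up. Stands on the table to the left or right.
- skewer_holder: bystander: round bamboo holder 68 mm diameter, 85 mm high, with skewers up to 155 mm high; origin at its underside. It stands on the table on the side where the canister is not.
- trivet: bystander: black silicone trivet disc 140 mm diameter, 8 mm thick, on the table in front of the arms; origin at its underside
- jar: bystander: small glass jar 40 mm diameter, 60 mm high, on the table below and between the left and middle arms; origin at its underside

How it is judged:
On the way, in this order (a step that is already met when the one before it is completed fails the run):
1. the left arm is pressed by the fingers within 25 mm of mid-span with 5.5 to 12 N for 0.3 s (contact force between the fingers and bracket_left between 5.5 and 12 N and horizontal distance between the grasp point and bracket_left_mid below 0.025 m), for 0.3 s.
2. the middle arm is pressed by the fingers within 25 mm of mid-span with 5.5 to 12 N for 0.3 s (contact force between the fingers and bracket_middle between 5.5 and 12 N and horizontal distance between the grasp point and bracket_middle_mid below 0.025 m), for 0.3 s.
3. the right arm is pressed by the fingers within 25 mm of mid-span with 5.5 to 12 N for 0.3 s (contact force between the fingers and bracket_right between 5.5 and 12 N and horizontal distance between the grasp point and bracket_right_mid below 0.025 m), for 0.3 s.
At the end, for the whole second after the job is handed in: The canister stands at rest and released, its foot within 15 mm of the centre of one arm's pad, carried by that arm, upright within 0.1 rad, and that arm sags less than 0.05 rad under it (only the stiff arm does) (((horizontal distance between canister and bracket_left_pad below 0.015 m and contact force between canister and bracket_left above 2.5 N and value of joint bracket_left below 0.05 rad) or (horizontal distance between canister and bracket_middle_pad below 0.015 m and contact force between canister and bracket_middle above 2.5 N and value of joint bracket_middle below 0.05 rad) or (horizontal distance between canister and bracket_right_pad below 0.015 m and contact force between canister and bracket_right above 2.5 N and value of joint bracket_right below 0.05 rad)) and angle between canister's own z axis and vertical below 0.1 rad and linear speed of canister below 0.02 m/s and contact force between the fingers and canister below 0.1 N); the robot touches nothing.
It fails at once if an arm is pressed by the fingers with more than 15 N (contact force between the fingers and bracket_left above 15 N or contact force between the fingers and bracket_middle above 15 N or contact force between the fingers and bracket_right above 15 N).
It fails at once if the canister is set on an arm that sags more than 0.07 rad under it (a slack arm loaded, or the canister pushed down hard) ((contact force between canister and bracket_left above 2.5 N and value of joint bracket_left above 0.07 rad) or (contact force between canister and bracket_middle above 2.5 N and value of joint bracket_middle above 0.07 rad) or (contact force between canister and bracket_right above 2.5 N and value of joint bracket_right above 0.07 rad)).
It fails at once if the canister is tipped by more than 0.6 rad (angle between canister's own z axis and vertical above 0.6 rad).
It fails at once if the skewer holder, trivet or jar is moved by more than 30 mm (distance of any of skewer_holder, trivet, jar from where it was at the start of the episode above 0.03 m).
It also fails if it takes over 72 s, if anything falls off the work surface, if the arm or the gripper's body presses on something with over 40 N, if the wrist force passes 120 N, or if a joint passes its speed limit or range.

ROBOT

A 7-joint arm with a two-finger parallel gripper is mounted at the origin on the work surface. World frame = base frame: x ahead of the robot, y to its left, z up, the work surface at z = 0. Lengths are in m, angles in rad, forces in N, time in s.
With the tool pointing down it reaches from about 0.425 to 0.925 m from the base axis. Payload 6.8 kg.
Tool frame: the origin (TCP) lies midway between the tips of the shut fingers; the grasp point (between the pads) lies r.grasp_offset behind it (r.grasp_offset is the distance from the TCP to the grasp point, in m); z points along the fingers, y is the direction in which the jaws open and shut (so a half turn about z gives the same grasp; the last joint's range is limited). The gripper opens to 85 mm and grips with 20 to 120 N. Pads are 22 mm wide; open, the fingers measure 114 mm over their backs; the gripper's body (76 mm by 85 mm) begins 54 mm behind the grasp point. The pads swing forward as they close: fully open they stand 13 mm farther back than shut.
Start: joints at [-1.308, 0.477, 0.022, 1.555, -0.011, 1.109, -0.083], TCP at [0.245, 0.629, 0.231] pointing down, gripper open.
Joint ranges: [-2.96, 2.96], [-0.34, 2.1], [-1.41, 1.46], [0.24, 2.44], [-1.37, 4.51], [0.17, 1.92], [-2.96, 2.96]. Speed limits (rad/s): [2.39, 2.39, 3.14, 3.14, 3.14, 3.14, 3.14].

INTERFACE

Orientations are given as a rotation vector (axis times angle).
In Python, from bench import r gives the robot as it stands. The module is installed in compiled form; this text tells all that it offers.
- The arm moves only by the tool send_rows, never from a script. Its argument "moves" is one flat list of numbers, 4 for each row, row after row: the shift along the tool's x, y, z in mm, then the turn about the tool's z in degrees. A call has 1 to 8 rows; each row is the pose to reach, as a shift and turn from the pose commanded when the call began, along the tool's axes at that moment; what a row does not reach only later rows make up. A row lasts 1/8 s, in which the tool goes at most 62.5 mm and 10.7 degrees, less where a joint would pass 70% of its speed; a pose out of reach is approached as far as the arm can. A call with a gripper value outside its range is refused whole. "hand" is the closure, from 0 (fully open) to 1 (shut), set as the call begins (left out, the last holds). The fingers move at their own pace and stop on an object; "newtons" is the grip in N (left out, the last holds). Time passes only in rows, so rows that repeat a pose let the fingers close. It gives the time, the measured TCP pose, the force and the opening at its end, in the units of the state.
- r.get_obs(): the state, without advancing time (a new reading comes with each control period).
- r.grab_frame(name): name is "side" or "top" or "wrist"; returns a dict with "img" (384x512x3 uint8, red, green, blue), "mtx" (3x3 intrinsics, pixels), "D" ([k1, k2, p1, p2, k3] as OpenCV has them; the pictures are not rectified), "world_to_cam" (4x4, takes a point from world to camera coordinates). Camera axes: x right, y up, looking along -z (the intrinsics and any distortion apply to the point x, -y, -z); pixel columns grow to the right and rows downward; lengths in m; the calibration is good to about 2 mm. A picture is of the moment at which its call begins. There is no depth.
- r.hand_in(): hands the job in, once; it reports no verdict.
The state is a dict: "clock": time; "joints": joint angles; "qvel": joint speeds; "tau": joint torques, N m; "tcp_pos": TCP position; "orientation": TCP orientation; "contact_force": force on the tool from outside, world axes, zero at the start; "moment": the same for the moment, N m; "grip_width": finger opening in m.
Only numpy, scipy, OpenCV 4.12 (cv2) and the standard library are available. Lean on these libraries where they do the work, as an engineer would, in place of code of your own. Each camera call takes 0.05 s, during which the arm holds its last target.

## Working session

There is one attempt and no reset: what is moved stays moved. The work goes in short steps, Python scripts to look and compute and a tool call to move; the robot and the scene stay as the last step left them, time stands still between calls to the robot, and variables do not carry over. Pictures are saved under pics/ and viewed, and the job is handed in when it is done.

Besides the shell and the picture viewer there is one more tool, called after ">>>" as name(argument=value, ...) on one line, values as JSON. send_rows: Moves the arm, as the interface text tells. Its arguments: {"type":"object","properties":{"moves":{"type":"array"},"hand":{"type":"number"},"newtons":{"type":"number"}},"required":["moves"]}

```bash
mkdir -p pics; cat > h.py <<'E'
import numpy as np, cv2
from scipy.spatial.transform import Rotation as R
from bench import r
def grab(name,fn):
    f=r.grab_frame(name); cv2.imwrite('pics/'+fn+'.png',f['img'][:,:,::-1]); np.savez('pics/'+fn+'.npz',**{k:np.array(v) for k,v in f.items()}); return f
def load(fn): return dict(np.load('pics/'+fn+'.npz'))
def ray(f,uv):
    p=cv2.undistortPoints(np.array([[uv]],float),f['mtx'],f['D'])[0,0]
    d=np.array([p[0],-p[1],-1.]); T=f['world_to_cam']; Rm=T[:3,:3]
    return -Rm.T@T[:3,3], Rm.T@d
def onz(f,uv,z):
    c,d=ray(f,uv); return c+d*(z-c[2])/d[2]
def proj(f,P):
    P=np.atleast_2d(P); T=f['world_to_cam']; q=P@T[:3,:3].T+T[:3,3]
    q=q*[1,-1,-1]; return cv2.projectPoints(q,np.zeros(3),np.zeros(3),f['mtx'],f['D'])[0][:,0]
def st():
    o=r.get_obs(); print(o['clock'],np.round(o['tcp_pos'],4),np.round(o['orientation'],3),'F',np.round(o['contact_force'],2),'w',round(float(o['grip_width']),4)); return o
E
python3 - <<'E'
from h import *
o=st(); print(R.from_rotvec(o['orientation']).as_matrix().round(3), r.grasp_offset)
for n in('top','side','wrist'):
    f=grab(n,n+'0'); print(n,ray(f,(256,192)))
E
```

```text
0.0 [0.2444 0.6286 0.2303] [-5.790e-01 -3.088e+00  3.000e-03] F [-0.11  0.46  0.11] w 0.0855
[[-0.932  0.362 -0.001]
 [ 0.362  0.932 -0.002]
 [-0.    -0.002 -1.   ]] 0.0187
top (array([0.5004745 , 0.0321782 , 1.01656342]), array([ 0.07658501, -0.03603517, -0.99647451]))
side (array([ 0.30753832, -0.83778978,  0.67973647]), array([ 0.24780738,  0.7809883 , -0.57373659]))
wrist (array([0.17979967, 0.65375127, 0.37273193]), array([ 0.24389268, -0.09673484, -0.96497831]))
```

View pics/top0.png

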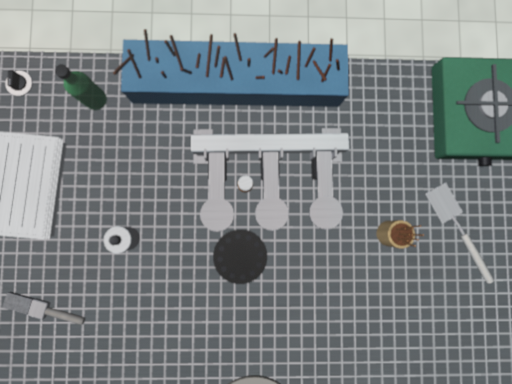

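View pics/side0.png

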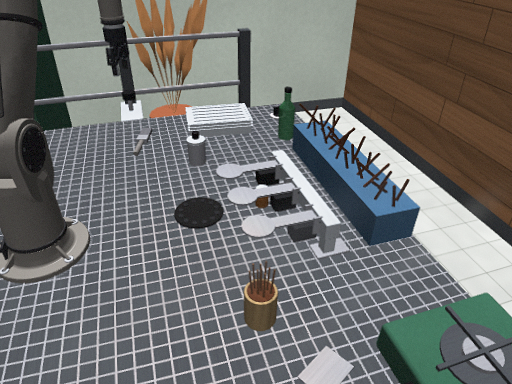

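The top view shows three pads near (217,213), (272,212) and (326,212). The canister is at (117,240) with its knob near (115,240), the jar at (246,183), the trivet at (240,257) and the skewer holder at (398,234). I'll measure these by colour mask next.

```bash
python3 - <<'E'
from h import *
f=load('top0'); im=f['img']
hsv=cv2.cvtColor(im,cv2.COLOR_RGB2HSV)
for p in [(217,213),(217,170),(272,212),(326,212),(250,143),(115,240),(125,247),(100,250)]: print(p,im[p[1],p[0]])
big=cv2.resize(im[120:270,60:420],None,fx=2.2,fy=2.2,interpolation=cv2.INTER_CUBIC)
cv2.imwrite('pics/crop0.png',big[:,:,::-1])
big=cv2.resize(im[210:270,80:160],None,fx=8,fy=8,interpolation=cv2.INTER_CUBIC)
cv2.imwrite('pics/can0.png',big[:,:,::-1])
E
```

```text
(217, 213) [179 177 179]
(217, 170) [181 179 181]
(272, 212) [179 177 179]
(326, 212) [178 177 179]
(250, 143) [201 203 204]
(115, 240) [67 68 71]
(125, 247) [205 206 207]
(100, 250) [135 135 137]
```

View pics/crop0.png

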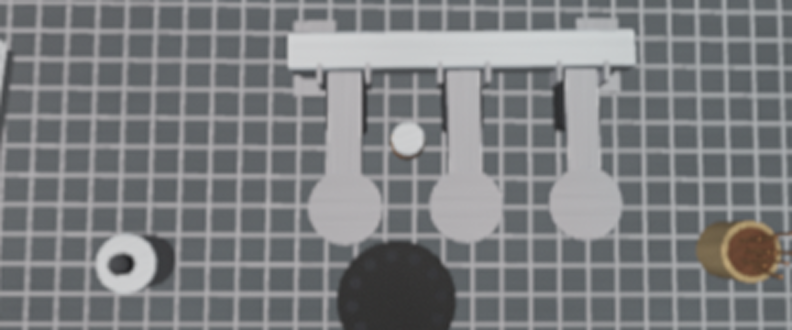

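View pics/can0.png

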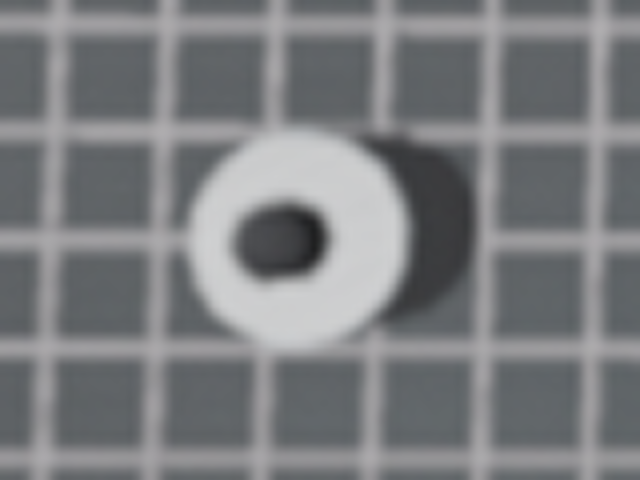

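The lid disc is centred near (117.5,240) with its knob slightly to the left, and the pads are clean discs. I'll fit them now.

```bash
python3 - <<'E'
from h import *
f=load('top0'); im=f['img']; g=im.astype(int).mean(2)
m=(g>162).astype(np.uint8)
def circ(mask,seed,name,z):
    k=cv2.morphologyEx(mask,cv2.MORPH_OPEN,cv2.getStructuringElement(cv2.MORPH_ELLIPSE,(25,25)) if name!='lid' else cv2.getStructuringElement(cv2.MORPH_ELLIPSE,(7,7)))
    n,l,s,c=cv2.connectedComponentsWithStats(k); i=l[seed[1],seed[0]]
    cs,_=cv2.findContours((l==i).astype(np.uint8),cv2.RETR_EXTERNAL,cv2.CHAIN_APPROX_NONE)
    e=cv2.fitEllipse(cs[0]); 
    P=np.array([onz(f,p[0].astype(float),z) for p in cs[0]]); 
    A=np.c_[2*P[:,:2],np.ones(len(P))]; sol=np.linalg.lstsq(A,(P[:,:2]**2).sum(1),rcond=None)[0]
    print(name,e,sol[:2].round(4),'diam',2*np.sqrt(sol[2]+sol[0]**2+sol[1]**2)); return sol[:2]
pads=[circ(m,s,'pad',.093) for s in [(217,213),(272,212),(326,212)]]
d=pads[2]-pads[0]; print('LR dist',np.linalg.norm(d),'ang',np.degrees(np.arctan2(d[0],-d[1])))
circ((g>185).astype(np.uint8),(125,247),'lid',.09)
print('lid eye',onz(f,(117.5,240),.09),'knobtop',onz(f,(114.8,239.8),.116))
# rail top front edge at z .1
for u in (200,240,290,340):
    col=g[140:160,u]; print(u,col.round())
E
```

```text
pad ((216.51612854003906, 213.78485107421875), (31.551000595092773, 32.2349967956543), 8.662116050720215) [0.5194 0.0917] diam 0.07500077371871866
pad ((271.4716491699219, 212.71701049804688), (31.191364288330078, 32.07941436767578), 173.2124786376953) [ 0.5226 -0.0382] diam 0.07504740514039995
pad ((325.68927001953125, 212.04299926757812), (30.673608779907227, 31.631092071533203), 132.4590606689453) [ 0.5248 -0.168 ] diam 0.07458844907354925
LR dist 0.2597885243460182 ang 1.197169080976619
lid ((117.86346435546875, 239.32754516601562), (21.7659854888916, 24.325305938720703), 4.2629923820495605) [0.4586 0.3214] diam 0.04899841258075365
lid eye [0.45703626 0.32140903 0.09      ] knobtop [0.45868567 0.31935954 0.116     ]
200 [205. 205. 206. 207. 207. 207. 206. 206. 207. 206. 190. 148.  93.  74.
  84. 121. 159. 175. 177. 177.]
240 [201. 201. 202. 203. 203. 203. 203. 202. 202. 194. 160. 102.  79.  85.
  97. 103. 103. 103. 103. 107.]
290 [205. 206. 207. 207. 206. 206. 207. 206. 203. 187. 145.  94.  81.  94.
 102. 102. 101. 101. 101.  99.]
340 [201. 203. 203. 203. 204. 203. 203. 203. 193. 157.  97.  84. 127. 160.
 172. 175. 174. 175. 174. 175.]
```

The left-to-right pad spacing measures 259.8 mm against the 260 mm it must be. Next I'll check the derived points against the side view.

```bash
cat >> h.py <<'E'
pads=np.array([[.5194,.0917,.093],[.5226,-.0382,.093],[.5248,-.168,.093]])
ax=np.array([.9998,.0208,0]); mids=pads+.075*ax; can=np.array([.4580,.3210,0])
E
python3 - <<'E'
from h import *
print(mids.round(4)); t=load('top0'); print('rail front rows', [onz(t,(u,v),.1).round(4) for u,v in ((200,150.8),(240,150.3),(290,149.7),(340,149.1))], 'pred', (pads+.15*ax).round(4))
for n in('top0','side0'):
    f=load(n); im=f['img'][:,:,::-1].copy(); im=cv2.resize(im,None,fx=3,fy=3,interpolation=cv2.INTER_CUBIC)
    def ring(c,rad,col):
        a=np.linspace(0,2*np.pi,40); q=proj(f,np.c_[c[0]+rad*np.cos(a),c[1]+rad*np.sin(a),a*0+c[2]])
        cv2.polylines(im,[((q+.5)*3).astype(int)],True,col,1)
    for p in pads: ring(p,.04,(0,0,255))
    for p in mids: ring(p,.003,(0,255,0))
    ring(can+[0,0,.09],.0315,(0,0,255)); ring(can+[0,0,.116],.012,(0,255,0)); ring(can,.03,(255,0,0))
    c=im[360:780,510:1110] if n=='side0' else im[370:830,280:1060]
    cv2.imwrite('pics/chk_'+n+'.png',c)
E
```

```text
[[ 0.5944  0.0933  0.093 ]
 [ 0.5976 -0.0366  0.093 ]
 [ 0.5998 -0.1664  0.093 ]]
rail front rows [array([0.6679, 0.1323, 0.1   ]), array([0.6702, 0.0376, 0.1   ]), array([ 0.6731, -0.0819,  0.1   ]), array([ 0.676 , -0.2029,  0.1   ])] pred [[ 0.6694  0.0948  0.093 ]
 [ 0.6726 -0.0351  0.093 ]
 [ 0.6748 -0.1649  0.093 ]]
```

View pics/chk_side0.png

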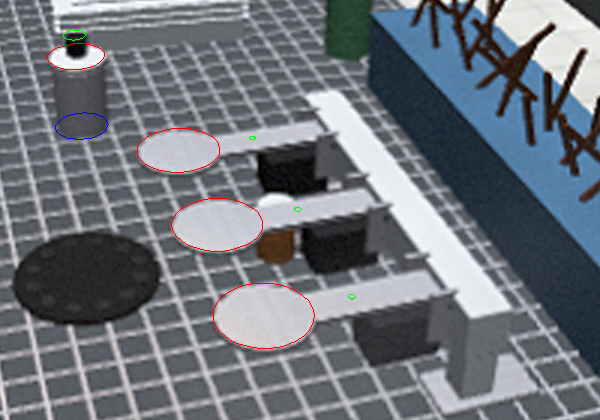

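View pics/chk_top0.png

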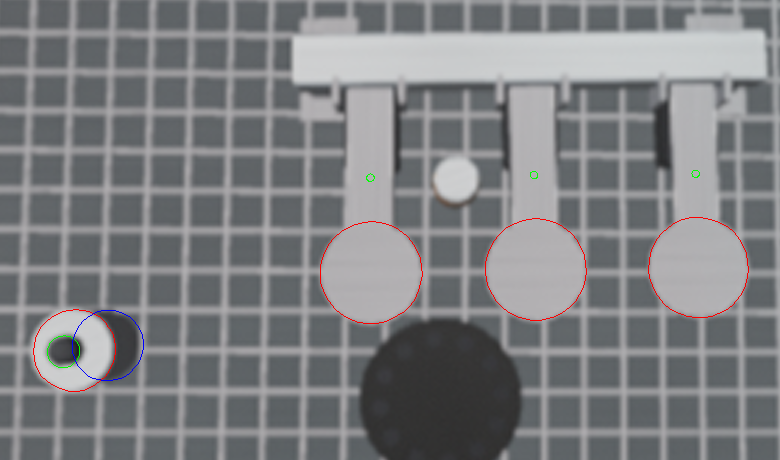

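The projections match both views: the pads, the canister and the rail's front face all agree within 1–2 mm. I'll move to above the left arm, shut the fingers and square the tool up.

>>> send_rows(moves=[-48,-35,0,-4,-96,-70,0,-8,-144,-105,0,-12,-192,-140,0,-16,-240,-175,0,-20,-290,-210,0,-21.2,-338,-243,0,-21.2,-386,-276,0,-21.2], hand=1, newtons=40)

```text
clock: 1.15
tcp_pos: [0.5051, 0.2303, 0.2313]
orientation: [0.001, 3.142, 0.0]
contact_force: [0.8, 0.4, 0.7]
grip_width: -0.0001
```

```bash
cat >> h.py <<'E'
def go(t):
    o=st(); M=R.from_rotvec(o['orientation']).as_matrix(); print('yaw x',np.degrees(np.arctan2(M[1,0],M[0,0])).round(2),'tilt',M[:,2].round(4))
    print('shift mm',(M.T@(np.array(t)-o['tcp_pos'])*1000).round(1)); return o
E
python3 - <<'E'
from h import *
go(mids[0]+[0,0,.03])
E
```

```text
1.15 [0.5051 0.2303 0.2313] [1.000e-03 3.142e+00 0.000e+00] F [0.8  0.4  0.67] w -0.0001
yaw x 179.96 tilt [ 1.e-04  2.e-04 -1.e+00]
shift mm [ -89.4 -137.   108.3]
```

>>> send_rows(moves=[-30,-45,30,0,-60,-90,60,0,-88,-133,85,0,-88,-135,95,0,-88,-135,100,0,-88,-135,100,0,-88,-135,100,0])

```text
clock: 2.02
tcp_pos: [0.5922, 0.0986, 0.1321]
orientation: [-0.002, 3.141, 0.001]
contact_force: [0.3, 0.5, -0.1]
grip_width: -0.0001
```

```bash
python3 - <<'E'
from h import *
go(mids[0]); o=r.get_obs(); print(r.get_obs()['qvel'])
f=grab('side','s1'); c=f['img'][100:280,180:380]; cv2.imwrite('pics/s1c.png',cv2.resize(c,None,fx=3,fy=3)[:,:,::-1])
for i in range(4): print(r.get_obs()['contact_force'])
E
```

```text
2.025 [0.5922 0.0986 0.1321] [-2.000e-03  3.141e+00  1.000e-03] F [ 0.29  0.54 -0.12] w -0.0001
yaw x -179.91 tilt [ 1.e-03  9.e-04 -1.e+00]
shift mm [-2.1 -5.4 39.1]
[ 0.00409633 -0.00120678  0.00635808 -0.00240042  0.00067393 -0.0014457
  0.0003847 ]
[-0.47071743  0.62456282  0.00241032]
[-0.47071743  0.62456282  0.00241032]
[-0.47071743  0.62456282  0.00241032]
[-0.47071743  0.62456282  0.00241032]
```

View pics/s1c.png

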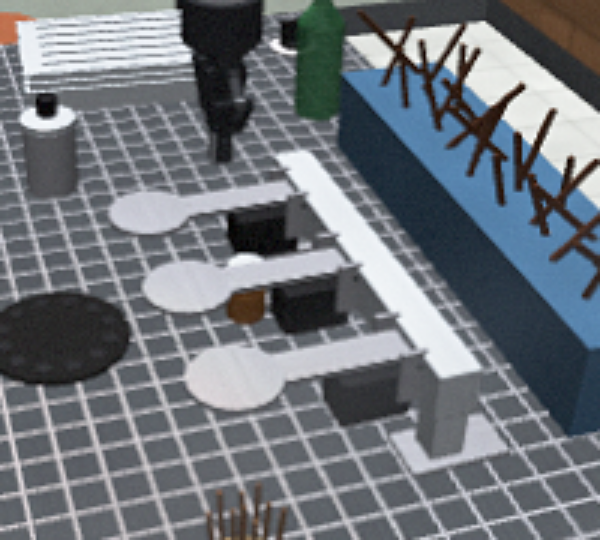

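The shut fingers hang over the left strip. I'll descend to just above it.

>>> send_rows(moves=[-2,-5,15,0,-2,-5,28,0,-2,-5,34,0,-2,-5,36,0,-2,-5,36,0])

```text
clock: 2.7
tcp_pos: [0.5943, 0.092, 0.0952]
orientation: [-0.001, -3.142, -0.0]
contact_force: [0.7, 0.4, 0.3]
grip_width: -0.0
```

>>> send_rows(moves=[0,0,1,0,0,0,2,0,0,0,2.5,0,0,0,3,0,0,0,3,0])

```text
clock: 3.32
tcp_pos: [0.5943, 0.092, 0.0925]
orientation: [0.001, 3.141, 0.0]
contact_force: [-0.3, 0.6, 2.0]
grip_width: 0.0003
```

>>> send_rows(moves=[0,0,0.5,0,0,0,0.5,0])

```text
clock: 3.58
tcp_pos: [0.5943, 0.092, 0.0919]
orientation: [0.001, 3.141, 0.0]
contact_force: [-1.1, 1.0, 2.5]
grip_width: -0.0
```

>>> send_rows(moves=[0,0,0.6,0,0,0,1.2,0,0,0,1.2,0])

```text
clock: 3.95
tcp_pos: [0.5943, 0.092, 0.0907]
orientation: [0.001, 3.141, 0.0]
contact_force: [-1.9, 0.3, 4.8]
grip_width: 0.0002
```

>>> send_rows(moves=[0,0,0.7,0,0,0,1.4,0,0,0,1.4,0])

```text
clock: 4.32
tcp_pos: [0.5943, 0.092, 0.0894]
orientation: [0.001, 3.141, 0.0]
contact_force: [-0.7, 0.3, 5.7]
grip_width: -0.0005
```

>>> send_rows(moves=[0,0,0.7,0,0,0,1.4,0,0,0,1.4,0])

```text
clock: 4.7
tcp_pos: [0.5943, 0.092, 0.0882]
orientation: [0.001, 3.141, 0.0]
contact_force: [-3.1, -0.3, 8.0]
grip_width: -0.0002
```

>>> send_rows(moves=[0,0,0,0,0,0,0,0,0,0,0,0])

```text
clock: 5.08
tcp_pos: [0.5943, 0.092, 0.0882]
orientation: [0.001, 3.141, 0.0]
contact_force: [-2.5, 1.0, 7.3]
grip_width: -0.0001
```

>>> send_rows(moves=[0,0,0.3,0,0,0,0.3,0,0,0,0.3,0])

```text
clock: 5.45
tcp_pos: [0.5944, 0.092, 0.0879]
orientation: [0.001, 3.141, 0.0]
contact_force: [-2.6, -0.6, 7.5]
grip_width: 0.0001
```

At about 7.5 N the left arm gave about 5 mm, so it is slack. On to the middle arm.

>>> send_rows(moves=[0,0,-15,0,0,0,-25,0,-1,-45,-28,0,-2,-90,-28,0,-3,-128,-28,0,-3,-128,-18,0,-3,-128,-9,0,-3,-128,-7,0])

```text
clock: 6.45
tcp_pos: [0.5966, -0.0342, 0.0935]
orientation: [0.003, -3.14, -0.001]
contact_force: [-0.4, 0.1, -0.2]
grip_width: -0.0001
```

```bash
python3 - <<'E'
from h import *
go(mids[1])
E
```

```text
6.45 [ 0.5966 -0.0342  0.0935] [ 3.00e-03 -3.14e+00 -1.00e-03] F [-0.36  0.1  -0.19] w -0.0001
yaw x -179.91 tilt [-1.7e-03  8.0e-04 -1.0e+00]
shift mm [-1.  -2.4  0.5]
```

>>> send_rows(moves=[0,0,0,0,0,0,0,0,0,0,0.5,0,0,0,0.5,0])

```text
clock: 6.95
tcp_pos: [0.5972, -0.036, 0.0941]
orientation: [0.001, 3.141, 0.0]
contact_force: [0.1, 0.7, -0.3]
grip_width: 0.0
```

>>> send_rows(moves=[0,0,0.6,0,0,0,1.2,0,0,0,1.6,0,0,0,1.6,0])

```text
clock: 7.45
tcp_pos: [0.5972, -0.0361, 0.0925]
orientation: [0.001, 3.142, 0.0]
contact_force: [-1.6, -0.6, 1.9]
grip_width: -0.0
```

>>> send_rows(moves=[0,0,0.5,0,0,0,0.5,0])

```text
clock: 7.7
tcp_pos: [0.5971, -0.0361, 0.092]
orientation: [0.001, 3.142, 0.0]
contact_force: [-1.4, -0.4, 3.0]
grip_width: 0.0
```

>>> send_rows(moves=[0,0,0.5,0,0,0,1,0,0,0,1,0])

```text
clock: 8.07
tcp_pos: [0.5971, -0.0361, 0.091]
orientation: [0.001, 3.142, 0.0]
contact_force: [-1.4, 1.6, 4.0]
grip_width: 0.0002
```

>>> send_rows(moves=[0,0,0.7,0,0,0,1.4,0,0,0,2,0,0,0,2,0])

```text
clock: 8.57
tcp_pos: [0.5972, -0.0361, 0.0892]
orientation: [0.001, 3.142, 0.0]
contact_force: [-2.7, -0.3, 6.8]
grip_width: -0.0002
```

>>> send_rows(moves=[0,0,0.5,0,0,0,1,0,0,0,1,0,0,0,1,0])

```text
clock: 9.07
tcp_pos: [0.5972, -0.0361, 0.0884]
orientation: [0.001, 3.141, 0.0]
contact_force: [-3.3, 0.0, 8.4]
grip_width: 0.0001
```

>>> send_rows(moves=[0,0,0,0,0,0,0,0,0,0,0,0])

```text
clock: 9.45
tcp_pos: [0.5972, -0.0361, 0.0884]
orientation: [0.001, 3.141, 0.0]
contact_force: [-2.4, -0.2, 8.2]
grip_width: 0.0001
```

The middle arm gave about 4.6 mm at 8.2 N, so it is slack too. The right arm should be the stiff one, and I'll press it in finer steps.

>>> send_rows(moves=[0,0,-15,0,0,0,-25,0,-1,-45,-28,0,-2,-90,-28,0,-3,-130,-28,0,-3,-130,-18,0,-3,-130,-9,0,-3,-130,-8,0])

```text
clock: 10.45
tcp_pos: [0.5996, -0.164, 0.0949]
orientation: [0.002, -3.14, -0.002]
contact_force: [-0.1, 0.7, -0.1]
grip_width: -0.0002
```

>>> send_rows(moves=[0,0,0,0,0,0,0,0])

```text
clock: 10.7
tcp_pos: [0.6003, -0.1654, 0.0962]
orientation: [-0.0, 3.141, 0.0]
contact_force: [-0.2, -0.3, -0.3]
grip_width: 0.0002
```

>>> send_rows(moves=[0,0,1,0,0,0,2,0,0,0,2.5,0,0,0,2.5,0])

```text
clock: 11.2
tcp_pos: [0.6, -0.1661, 0.0933]
orientation: [-0.001, -3.142, -0.0]
contact_force: [0.3, 0.2, -0.1]
grip_width: 0.0
```

>>> send_rows(moves=[0,0,0.5,0,0,0,0.5,0])

```text
clock: 11.45
tcp_pos: [0.6, -0.1661, 0.093]
orientation: [0.001, 3.142, 0.0]
contact_force: [-0.4, -0.6, 1.0]
grip_width: 0.0001
```

>>> send_rows(moves=[0,0,0.4,0,0,0,0.4,0])

```text
clock: 11.7
tcp_pos: [0.6, -0.1661, 0.0927]
orientation: [0.001, 3.142, -0.0]
contact_force: [-1.5, 0.1, 2.9]
grip_width: -0.0003
```

>>> send_rows(moves=[0,0,0.3,0,0,0,0.3,0])

```text
clock: 11.95
tcp_pos: [0.6001, -0.1661, 0.0924]
orientation: [0.001, 3.141, -0.0]
contact_force: [-2.0, 0.0, 4.4]
grip_width: -0.0001
```

Force is rising about 5 N/mm, so this is the stiff arm.

>>> send_rows(moves=[0,0,0.4,0,0,0,0.4,0])

```text
clock: 12.2
tcp_pos: [0.6, -0.1661, 0.0921]
orientation: [0.001, 3.142, 0.0]
contact_force: [-1.8, 0.7, 6.5]
grip_width: -0.0001
```

>>> send_rows(moves=[0,0,0.3,0,0,0,0.3,0])

```text
clock: 12.45
tcp_pos: [0.6, -0.1661, 0.0919]
orientation: [0.001, 3.142, 0.0]
contact_force: [-2.4, 0.3, 7.0]
grip_width: 0.0
```

>>> send_rows(moves=[0,0,0.2,0,0,0,0.2,0,0,0,0.2,0])

```text
clock: 12.82
tcp_pos: [0.6, -0.1661, 0.0918]
orientation: [0.001, 3.141, 0.0]
contact_force: [-2.4, 0.7, 8.1]
grip_width: -0.0
```

>>> send_rows(moves=[0,0,0,0,0,0,0,0])

```text
clock: 13.08
tcp_pos: [0.6, -0.1661, 0.0918]
orientation: [0.001, 3.141, 0.0]
contact_force: [-3.3, 0.5, 8.2]
grip_width: 0.0
```

The right arm gave about 1.4 mm at 8.2 N, against about 5 mm for the others, so it is the one. Now to lift off and go over to the canister.

>>> send_rows(moves=[0,0,-20,0,0,0,-60,0,10,40,-100,0,28,95,-100,0,45,155,-100,0,63,215,-100,0,80,275,-100,0,97,333,-100,0])

```text
clock: 14.08
tcp_pos: [0.5029, 0.1692, 0.1925]
orientation: [0.001, 3.14, 0.001]
contact_force: [0.8, 0.4, -0.0]
grip_width: -0.0003
```

>>> send_rows(moves=[15,52,0,0,30,104,0,0,44,152,0,0,44,152,0,0,44,152,0,0], hand=0)

```text
clock: 14.7
tcp_pos: [0.4597, 0.3187, 0.1918]
orientation: [0.001, 3.141, -0.0]
contact_force: [0.4, -1.1, 0.9]
grip_width: 0.0853
```

```bash
python3 - <<'E'
from h import *
go(can+[0,0,.16])
f=grab('wrist','w2'); grab('top','t2')
a=np.linspace(0,2*np.pi,60); im=cv2.resize(f['img'][:,:,::-1],None,fx=1.5,fy=1.5)
for rad,z,col in((.012,.116,(0,255,0)),(.0315,.09,(0,0,255))):
    q=proj(f,np.c_[can[0]+rad*np.cos(a),can[1]+rad*np.sin(a),a*0+z]); cv2.polylines(im,[((q+.5)*1.5).astype(int)],True,col,1)
cv2.imwrite('pics/w2c.png',im)
E
```

```text
14.7 [0.4597 0.3187 0.1918] [ 1.000e-03  3.141e+00 -0.000e+00] F [ 0.44 -1.12  0.86] w 0.0853
yaw x 179.96 tilt [ 7.e-04 -2.e-04 -1.e+00]
shift mm [ 1.8  2.3 31.8]
```

View pics/w2c.png

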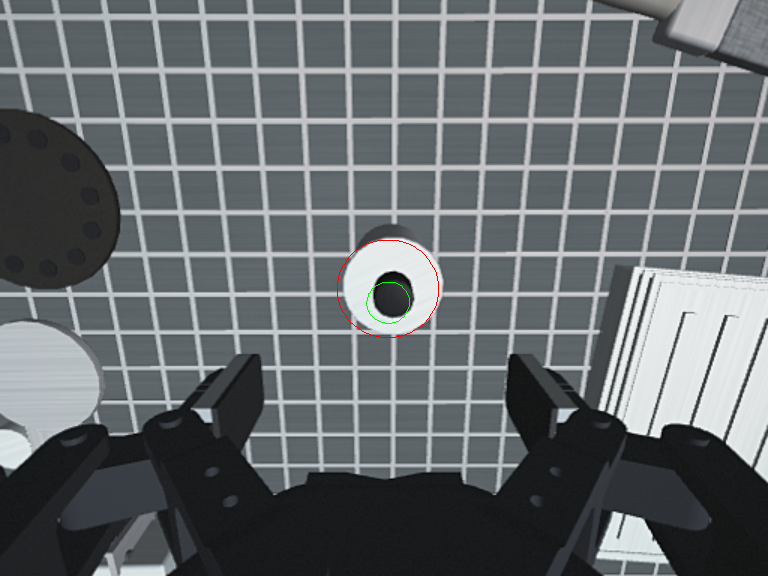

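The wrist view shows the knob about 1–2 mm further to +y than estimated and slightly towards −x, which is within calibration. The knob is well between the open jaws, so I'll descend in two stages.

>>> send_rows(moves=[2,3,30,0,2,3,60,0,2,3,80,0,2,3,90,0,2,3,96,0,2,3,97.5,0,2,3,97.5,0,2,3,97.5,0])

```text
clock: 15.8
tcp_pos: [0.4577, 0.3223, 0.0943]
orientation: [0.001, 3.141, 0.001]
contact_force: [-0.1, -0.6, 0.6]
grip_width: 0.0855
```

```bash
python3 - <<'E'
from h import *
go([.4575,.322,.094])
f=grab('side','s3'); c=f['img'][60:190,80:270]; cv2.imwrite('pics/s3c.png',cv2.resize(c,None,fx=4,fy=4,interpolation=cv2.INTER_CUBIC)[:,:,::-1])
grab('wrist','w3')
E
```

```text
15.8 [0.4577 0.3223 0.0943] [1.000e-03 3.141e+00 1.000e-03] F [-0.07 -0.55  0.64] w 0.0855
yaw x 179.96 tilt [ 7.e-04  7.e-04 -1.e+00]
shift mm [ 0.2 -0.3  0.3]
```

View pics/s3c.png

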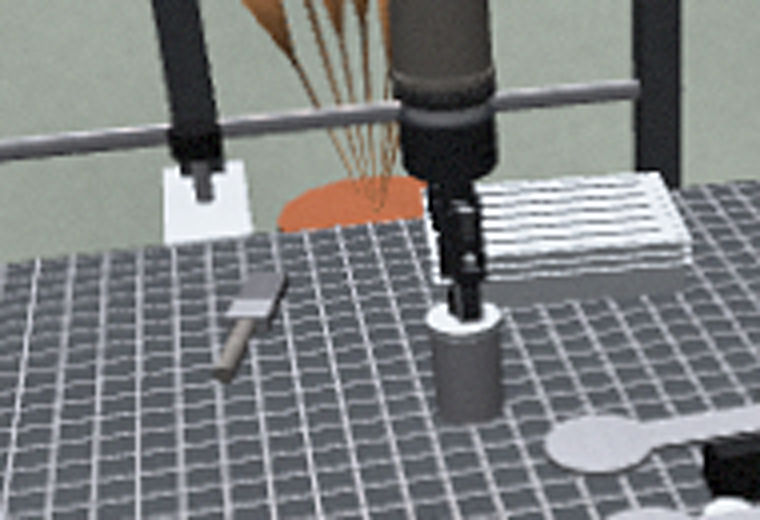

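View pics/w3.png

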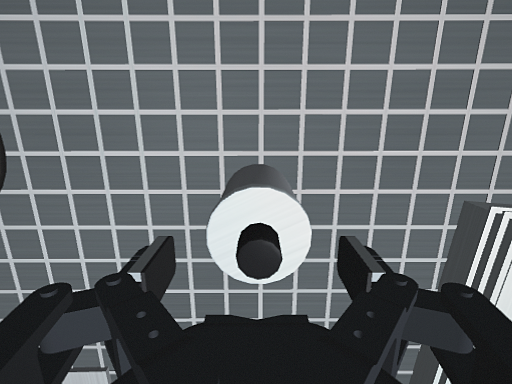

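Knob at (259,256), midway between the jaws at 174 and 339. I'll check its x against the tool before closing.

```bash
python3 - <<'E'
from h import *
f=load('w3'); im=f['img']
for p in [(259,262),(259,235),(259,278)]: print(p,im[p[1],p[0]])
c=im[210:300,200:320]; cv2.imwrite('pics/w3c.png',cv2.resize(c,None,fx=6,fy=6,interpolation=cv2.INTER_CUBIC)[:,:,::-1])
tcp=np.array([.4577,.3223])
print(proj(f,[[*tcp,.116],[*tcp,.09],[*tcp,.104]]))
lid=(259,234.5); print('lid',onz(f,lid,.09))
E
```

```text
(259, 262) [39 40 44]
(259, 235) [18 19 20]
(259, 278) [41 43 45]
[[255.25614037 263.26896887]
 [255.35300828 240.46166539]
 [255.30497823 251.7708028 ]]
lid [0.45390729 0.32443507 0.09      ]
```

View pics/w3c.png

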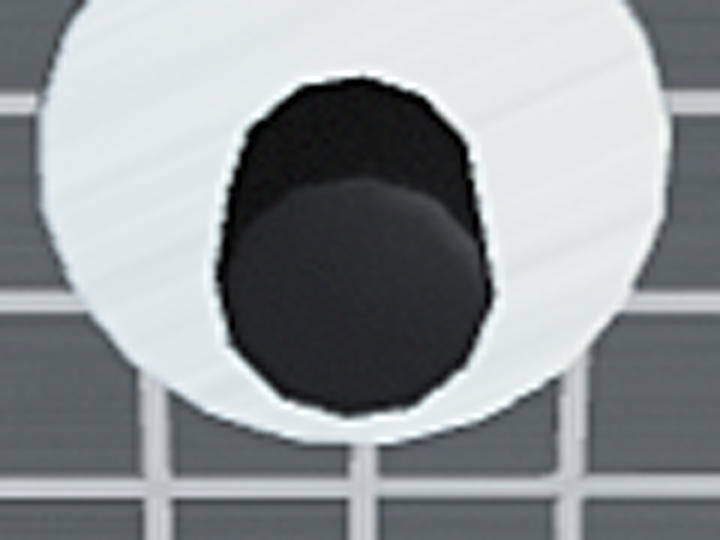

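The knob lies within about 2 mm of the tool axis. I'll nudge 1 mm and close.

>>> send_rows(moves=[1,1,0,0,1,1,0,0,1,1,0,0,1,1,0,0,1,1,0,0,1,1,0,0], hand=1, newtons=50)

```text
clock: 16.65
tcp_pos: [0.4565, 0.3233, 0.0939]
orientation: [0.001, 3.141, 0.001]
contact_force: [-0.4, 0.9, 1.6]
grip_width: 0.0221
```

>>> send_rows(moves=[0,0,0,0,0,0,-5,0,0,0,-15,0,0,0,-25,0,0,0,-25,0,0,0,-25,0])

```text
clock: 17.4
tcp_pos: [0.4563, 0.3229, 0.1188]
orientation: [-0.001, -3.141, 0.0]
contact_force: [-0.2, -1.1, -5.3]
grip_width: 0.0219
```

```bash
python3 - <<'E'
from h import *
st()
f=grab('side','s4'); c=f['img'][60:190,80:270]; cv2.imwrite('pics/s4c.png',cv2.resize(c,None,fx=4,fy=4,interpolation=cv2.INTER_CUBIC)[:,:,::-1])
f=grab('wrist','w4')
E
```

```text
17.4 [0.4563 0.3229 0.1188] [-1.000e-03 -3.141e+00  0.000e+00] F [-0.25 -1.07 -5.28] w 0.0219
```

View pics/s4c.png

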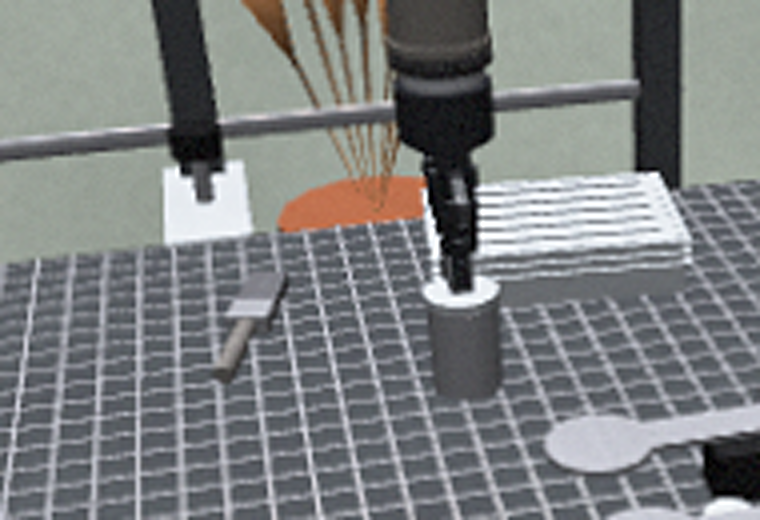

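View pics/w4.png

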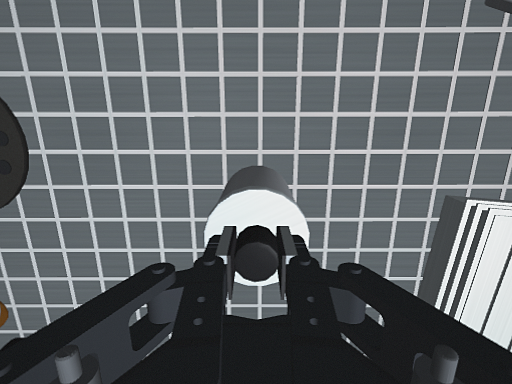

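The canister is lifted with 5.3 N on the wrist and hangs upright with the knob centred in the jaws. I'll raise it and carry it to above the right pad.

>>> send_rows(moves=[0,0,-20,0,0,0,-50,0,0,0,-80,0,0,0,-105,0,-1,-8,-125,0,-4,-25,-130,0,-8,-50,-130,0,-12,-80,-130,0])

```text
clock: 18.5
tcp_pos: [0.4679, 0.2412, 0.2476]
orientation: [-0.001, -3.14, 0.002]
contact_force: [0.2, -0.1, -6.3]
grip_width: 0.0225
```

>>> send_rows(moves=[-5,-35,0,0,-10,-70,0,0,-15,-105,0,0,-20,-140,0,0,-25,-175,0,0,-30,-210,0,0,-35,-245,0,0,-40,-280,0,0])

```text
clock: 19.5
tcp_pos: [0.507, -0.0392, 0.2477]
orientation: [-0.003, -3.14, 0.001]
contact_force: [0.4, -0.3, -7.0]
grip_width: 0.0223
```

>>> send_rows(moves=[-4,-30,0,0,-8,-60,0,0,-12,-85,0,0,-15,-105,0,0,-16,-120,0,0,-16,-130,0,0,-16,-130,0,0,-16,-130,0,0])

```text
clock: 20.5
tcp_pos: [0.524, -0.166, 0.2487]
orientation: [0.0, -3.141, -0.001]
contact_force: [0.8, 0.3, -5.9]
grip_width: 0.022
```

```bash
python3 - <<'E'
from h import *
go([.5245,-.168,.21])
f=grab('side','s5'); c=f['img'][60:260,180:380]; cv2.imwrite('pics/s5c.png',cv2.resize(c,None,fx=3,fy=3,interpolation=cv2.INTER_CUBIC)[:,:,::-1])
f=grab('wrist','w5')
f=grab('top','t5')
E
```

```text
20.5 [ 0.524  -0.166   0.2487] [ 0.000e+00 -3.141e+00 -1.000e-03] F [ 0.76  0.35 -5.92] w 0.022
yaw x -179.98 tilt [-3.e-04  7.e-04 -1.e+00]
shift mm [-0.5 -2.  38.7]
```

View pics/s5c.png

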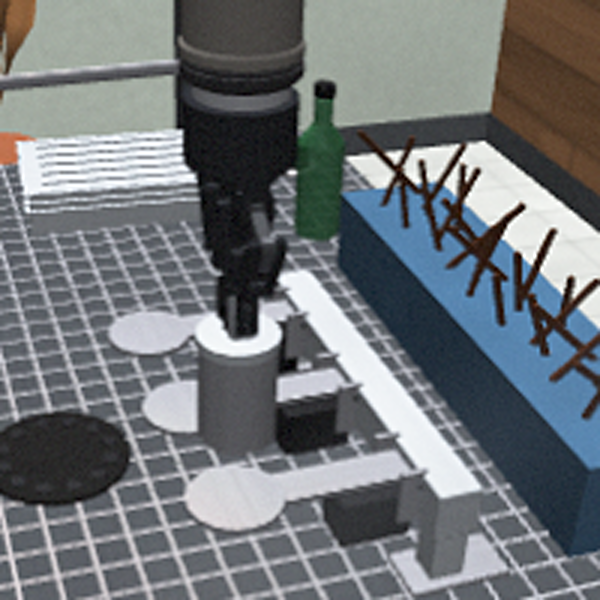

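View pics/w5.png

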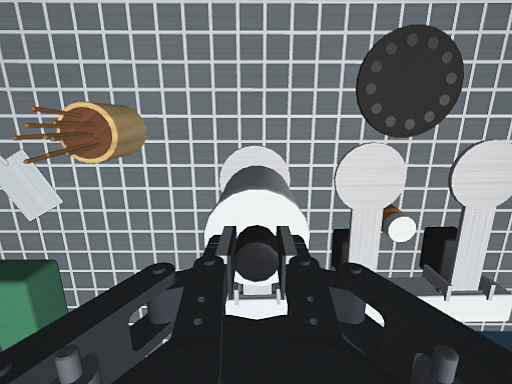

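View pics/t5.png

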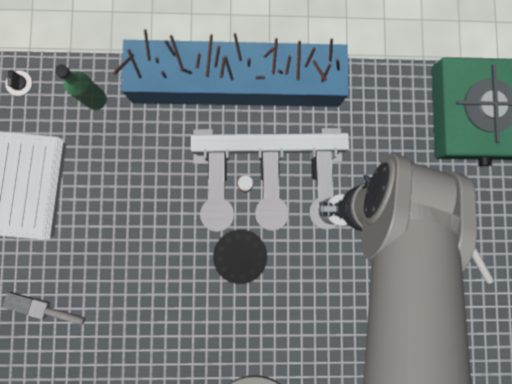

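```bash
python3 - <<'E'
from h import *
f=load('s5'); z0=.2487-.094; a=np.linspace(0,2*np.pi,80)
im=cv2.resize(f['img'][150:260,220:320],None,fx=6,fy=6,interpolation=cv2.INTER_CUBIC)[:,:,::-1].copy()
c=np.array([.5240,-.166])
for rad,z,col in((.03,z0,(0,255,0)),(.0315,z0+.09,(0,0,255)),(.03,z0+.08,(255,0,0))):
    q=proj(f,np.c_[c[0]+rad*np.cos(a),c[1]+rad*np.sin(a),a*0+z]); cv2.polylines(im,[((q-[220,150]+.5)*6).astype(int)],True,col,1)
cv2.imwrite('pics/s5o.png',im)
w=load('w5'); q=proj(w,[[.524,-.166,z0+.116],[.524,-.166,z0+.09]]); print(q)
im=w['img'][:,:,::-1].copy()
for cc,rad,z,col in((c,.0315,z0+.09,(0,0,255)),(pads[2],.04,.093,(0,255,0)),(pads[1],.04,.093,(0,255,0)),(c,.03,z0,(255,0,0))):
    q=proj(w,np.c_[cc[0]+rad*np.cos(a),cc[1]+rad*np.sin(a),a*0+z]); cv2.polylines(im,[(q+.5).astype(int)],True,col,1)
cv2.imwrite('pics/w5o.png',cv2.resize(im[120:330,150:420],None,fx=2.8,fy=2.8))
E
```

```text
[[255.16004461 263.25881229]
 [255.2716343  240.44094011]]
```

View pics/s5o.png

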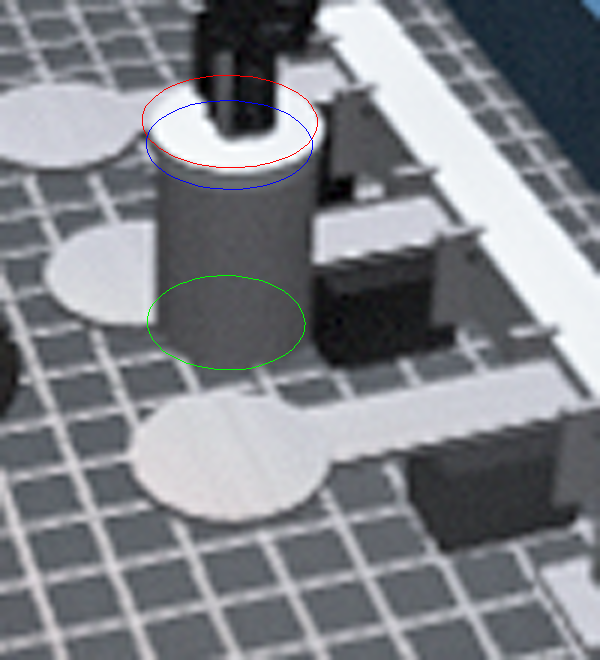

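View pics/w5o.png

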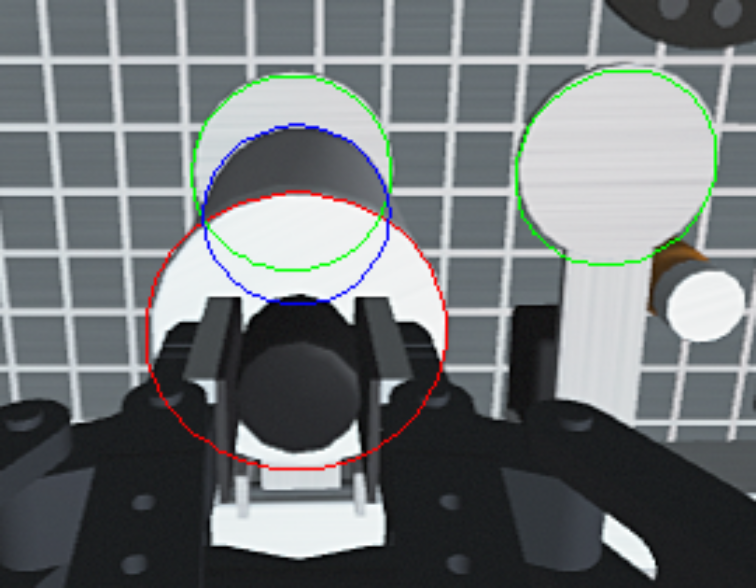

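The side and wrist overlays put the canister's axis within 2 mm of the tool axis, and hanging upright. Lowering to about 6 mm above the pad.

>>> send_rows(moves=[0,-1,10,0,0.5,-1.5,22,0,0.5,-1.5,34,0,0.5,-1.5,44,0,0.5,-1.5,51,0,0.5,-1.5,55,0,0.5,-1.5,55,0,0.5,-1.5,55,0])

```text
clock: 21.65
tcp_pos: [0.5238, -0.1686, 0.1942]
orientation: [0.001, 3.141, -0.0]
contact_force: [0.3, -0.1, -6.4]
grip_width: 0.0222
```

```bash
python3 - <<'E'
from h import *
go([.5245,-.168,.187])
f=grab('side','s6'); im=cv2.resize(f['img'][150:260,220:320],None,fx=6,fy=6,interpolation=cv2.INTER_CUBIC)[:,:,::-1].copy()
cv2.imwrite('pics/s6o.png',im)
E
```

```text
21.65 [ 0.5238 -0.1686  0.1942] [ 1.000e-03  3.141e+00 -0.000e+00] F [ 0.35 -0.06 -6.39] w 0.0222
yaw x 179.95 tilt [ 7.e-04 -1.e-04 -1.e+00]
shift mm [-0.7  0.6  7.2]
```

View pics/s6o.png

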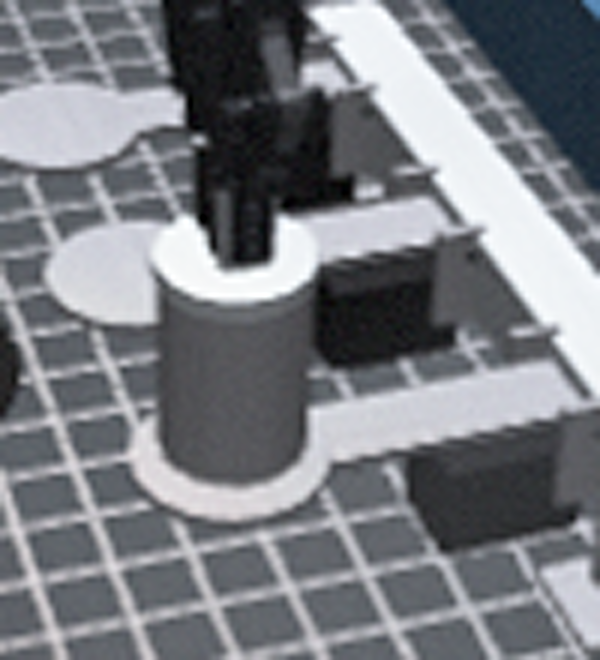

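The canister hangs a few mm over the pad and is well centred, with its foot at columns 160–306 and the pad at 132–328 in the enlarged crop. Lowering slowly.

>>> send_rows(moves=[0,0,1.5,0,0,0,3,0,0,0,4.5,0,0,0,5.5,0,0,0,5.5,0])

```text
clock: 22.32
tcp_pos: [0.5234, -0.1685, 0.1882]
orientation: [-0.001, -3.141, -0.0]
contact_force: [0.4, 0.4, -6.9]
grip_width: 0.0219
```

>>> send_rows(moves=[0,0,0.7,0,0,0,1.5,0,0,0,1.5,0])

```text
clock: 22.7
tcp_pos: [0.5235, -0.1685, 0.1868]
orientation: [0.001, 3.142, 0.0]
contact_force: [-0.4, 0.5, -5.3]
grip_width: 0.022
```

>>> send_rows(moves=[0,0,0.5,0,0,0,1,0,0,0,1,0])

```text
clock: 23.08
tcp_pos: [0.5235, -0.1685, 0.1859]
orientation: [0.001, 3.142, 0.0]
contact_force: [-0.4, -0.8, -4.2]
grip_width: 0.0223
```

Contact made. I'll continue until most of the weight is on the arm.

>>> send_rows(moves=[0,0,0.5,0,0,0,1,0,0,0,1,0])

```text
clock: 23.45
tcp_pos: [0.5236, -0.1685, 0.1849]
orientation: [0.001, 3.141, 0.0]
contact_force: [-1.8, 0.3, -1.4]
grip_width: 0.0226
```

>>> send_rows(moves=[0,0,0.5,0,0,0,1,0,0,0,1,0])

```text
clock: 23.82
tcp_pos: [0.5236, -0.1685, 0.184]
orientation: [0.001, 3.141, 0.0]
contact_force: [-1.9, 0.4, 0.0]
grip_width: 0.0223
```

The weight is on the arm with about 3 mm of sag. Releasing, then straight up.

>>> send_rows(moves=[0,0,0,0,0,0,0,0,0,0,0,0,0,0,0,0,0,0,0,0,0,0,0,0], hand=0)

```text
clock: 24.58
tcp_pos: [0.5235, -0.1685, 0.1838]
orientation: [0.001, 3.142, 0.0]
contact_force: [-0.1, 0.5, -0.7]
grip_width: 0.0855
```

>>> send_rows(moves=[0,0,-5,0,0,0,-20,0,0,0,-40,0,0,0,-70,0,0,0,-95,0,0,0,-100,0,0,0,-100,0])

```text
clock: 25.45
tcp_pos: [0.5234, -0.1684, 0.2839]
orientation: [0.001, 3.141, 0.0]
contact_force: [0.3, 0.3, -0.1]
grip_width: 0.0853
```

```bash
python3 - <<'E'
from h import *
st()
f=grab('side','s7'); im=cv2.resize(f['img'][150:260,220:320],None,fx=6,fy=6,interpolation=cv2.INTER_CUBIC)[:,:,::-1].copy()
a=np.linspace(0,2*np.pi,80); c=pads[2][:2]
for rad,z,col in((.03,.0895,(0,255,0)),(.0315,.1795,(0,0,255))):
    q=proj(f,np.c_[c[0]+rad*np.cos(a),c[1]+rad*np.sin(a),a*0+z]); cv2.polylines(im,[((q-[220,150]+.5)*6).astype(int)],True,col,1)
cv2.imwrite('pics/s7o.png',im)
w=grab('wrist','w7'); im=w['img'][:,:,::-1].copy()
for rad,z,col in((.0315,.1795,(0,0,255)),(.012,.2055,(0,255,0)),(.04,.0895,(255,0,0))):
    q=proj(w,np.c_[c[0]+rad*np.cos(a),c[1]+rad*np.sin(a),a*0+z]); cv2.polylines(im,[(q+.5).astype(int)],True,col,1)
cv2.imwrite('pics/w7o.png',cv2.resize(im,None,fx=1.5,fy=1.5))
E
```

```text
25.45 [ 0.5234 -0.1684  0.2839] [1.000e-03 3.141e+00 0.000e+00] F [ 0.29  0.29 -0.06] w 0.0853
```

View pics/s7o.png

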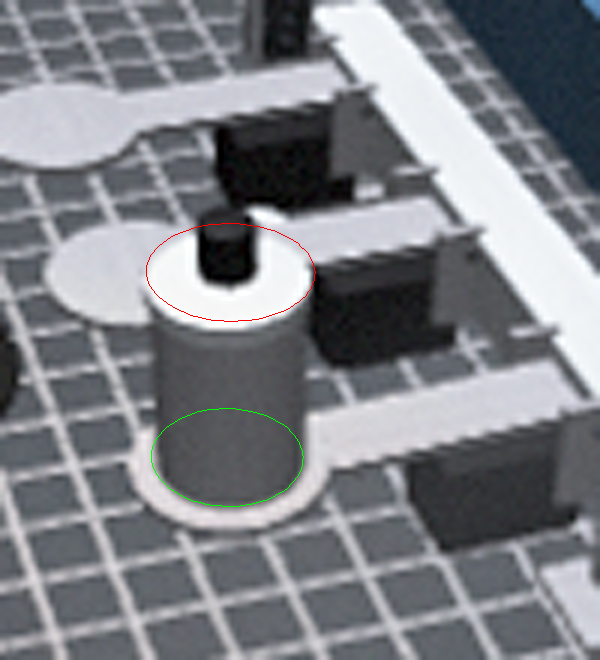

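View pics/w7o.png

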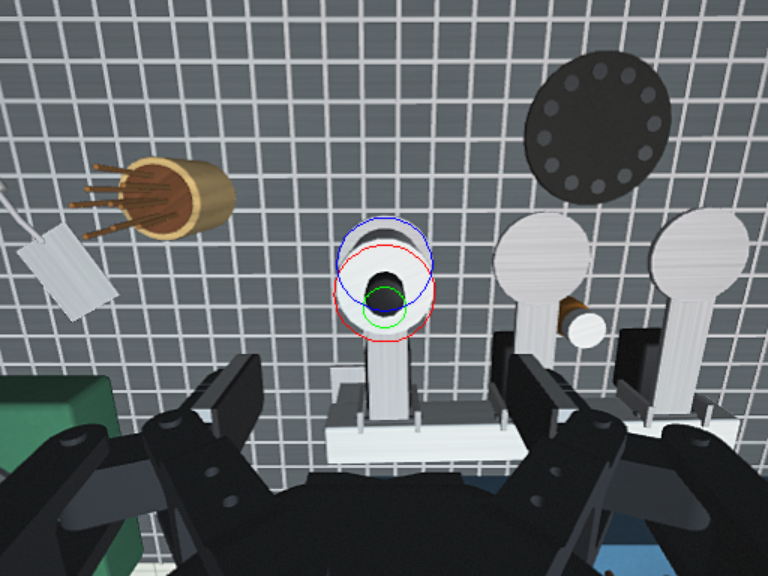

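The canister stands upright on the right pad. The side-view foot ring fits within 2–3 mm, and the small lean towards the robot matches the arm's sag of about 0.025 rad. The jaws are clear and the bystanders are in place, so I'm handing in.

```bash
python3 - <<'E'
from h import *
st(); print(r.hand_in())
E
```

```text
25.55 [ 0.5229 -0.1683  0.2828] [-1.00e-03 -3.14e+00 -0.00e+00] F [-0.28 -0.03 -1.24] w 0.0856
the job is handed in; nothing more can be done
None
```

The canister is standing on the right arm's pad, released, and the job was handed in at about 25.6 s of the 72 s. No verdict was reported.

| Arm | Yield at mid-span | Pressing force |
|---|---|---|
| left | about 5 mm | about 7.5 N |
| middle | about 4.6 mm | about 8.2 N |
| right | about 1.4 mm | about 8.2 N |

I pressed them from left to right, and no reading went above 8.4 N. The right arm gave least, so I took it as the one with the good spring.

- **Placing:** the side view puts the foot 2–3 mm from the pad centre. The arm sagged about 3 mm at the pad, roughly 0.025 rad.
- **Clearance:** the open gripper is about 100 mm above its release height. The skewer holder, trivet and jar look undisturbed, though I did not measure them again.
- **Disagreement:** the wrist view put the lid a few millimetres nearer the robot than the side view did. I put that down to wrist-camera calibration plus the slight tilt from the sag.
- **Force reading:** the last vertical reading was −1.2 N, against −0.1 N just before. With the fingers clear of the canister, I took it for sensor noise.

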